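# Set the bell rest to its blue mark

## Task

The next horn needs its bell rest drawn out to the blue mark. On the bell rest with the red button, press the button in, slide it along the tube to the blue band, and let it pop up through the hole there. Do not press the black button of the other bell rest, and finish with the gripper clear.

Things in the scene. Friction and masses are not known exactly. Their poses are not given: they have to be found in the camera images.
- red_rest: One of two like bell rests, the one with the red button: a level grey 40 mm square tube, 220 mm long, on a fixed dark foot; top face 90 mm above the bench. Origin on the bench under its middle; x along the tube, away from the robot, the way the inner tube with its cork fork slides out. The top has four 26 mm long holes at x = -60, -20, 20, 60 mm, joined by a 10 mm wide slot.
- red_button_top (a point): Centre of the top face of the red button, an upright cylinder 20 mm across, 22 mm tall, on an 8 mm stem fixed to the inner tube; this point moves with it. When up, it is 130 mm above the bench and the button's underside is 18 mm clear of the grey tube. It starts in the hole nearest the robot, the one without a band. Pinch it from above, or push with closed fingers.
- red_press (a joint): How far the red button is pressed straight down, m: 0 up, locked in a hole; from 0.010 free to slide along the slot if kept down (about 1 N); 0.012 to 0.014 is right; 0.016 is the stop. The spring takes 4 N at first, 7 N at the stop. Let go within 5 mm of a hole's centre it pops up and centres itself; elsewhere it stays caught under the wall.
- blue_band: Blue band, 22 mm wide, around the tube of the red rest. Origin: centre of the hole that it marks, level with the tube's top face (90 mm above the bench), on the line along which the button slides. It marks the second, third or fourth hole: 40, 80 or 120 mm from the button's start, away from the robot. A green and a yellow band mark the other two.
- black_press (a joint): How far the black button of the other bell rest (alike, but without bands) is pressed in, m: 0 is up, and so it must stay.

How it is judged:
By the outcome, as a careful person would: the job done as asked, in the order asked, and still so for the second after the job is handed in, with the robot touching nothing.
It also fails if it takes over 35 s, if anything falls off the work surface, if the arm or the gripper's body presses on something with over 40 N, if the wrist force passes 120 N, or if a joint passes its speed limit or range.

## Robot

A 7-joint arm with a two-finger parallel gripper is mounted at the origin on the work surface. World frame = base frame: x ahead of the robot, y to its left, z up, the work surface at z = 0. Lengths are in mm, angles in rad, forces in N, time in s.
With the tool pointing down it reaches from about 400 to 875 mm from the base axis. Payload 4.4 kg.
Tool frame: the origin (TCP) lies at the very end of the fingers, on their centre line; the grasp point (between the pads) lies 19 mm behind it; z points along the fingers, y is the line along which they close (so a half turn about z gives the same grasp; the last joint's range is limited). The gripper opens to 85 mm and grips with 20 to 120 N. Pads are 22 mm wide; open, the fingers measure 114 mm over their backs; the gripper's body (76 mm by 85 mm) begins 54 mm behind the grasp point. The pads swing forward as they close: fully open they stand 13 mm farther back than shut.
Start: joints at [-1.363, 0.628, 0.038, 1.517, -0.027, 0.996, -0.02], TCP at [175.729, 625.81, 197.713] pointing down, gripper open.
Joint ranges: [-3.06, 3.06], [-0.37, 2.12], [-1.25, 1.32], [0.18, 2.47], [-1.1, 4.24], [0.23, 1.98], [-2.94, 2.94]. Speed limits (rad/s): [2.57, 2.57, 3.14, 3.14, 3.14, 3.14, 3.14].

## Interface

Orientations are given as [roll, pitch, yaw] about the fixed x, y, z axes, in that order (R = Rz(yaw) Ry(pitch) Rx(roll)).
In Python, from cell import ctrl gives the robot as it stands.
- The arm moves only by the tool jog_arm, never from a script. Its argument "plan" is a list of rows, each an object of numbers: "tx", "ty", "tz": the shift along the tool's x, y, z as a fraction of full scale; "wx", "wy", "wz": the turn, a rotation vector about the tool's x, y, z as a fraction of full scale; "claw": the closure, from 0 (fully open) to 1 (shut). In form: [{"tx": .., "ty": .., "tz": .., "wx": .., "wy": .., "wz": .., "claw": ..}, ...]. A call has 1 to 12 rows; each row is the pose to reach, as a shift and turn from the pose commanded when the call began, along the tool's axes at that moment; what a row does not reach only later rows make up. Full scale, the value 1, is 300 mm for a shift and 90 degrees for a turn. A row lasts 1/10 s, in which the tool goes at most 50 mm and 8.59 degrees, less where a joint would pass 70% of its speed; a pose out of reach is approached as far as the arm can. A call with a number of a shift or a turn outside -1 to 1 is refused whole. A call with a gripper value outside its range is refused whole. The fingers move at their own pace and stop on an object; the grip force is fixed at half the most. Time passes only in rows, so rows that repeat a pose let the fingers close. It gives the time, the measured TCP pose, the force, the opening and the grip force at its end, in the units of the state.
- ctrl.read_state(): the state, without advancing time (a new reading comes with each control period).
- ctrl.get_image(name): name is "side" or "top" or "wrist"; returns a dict with "img" (400x640x3 uint8, red, green, blue), "depth" (400x640 float32, mm along the optical axis (not along the pixel's ray), 0 where there is no reading), "fx", "fy", "cx", "cy" (pixels), "position" and "orientation" of the camera in the world; the wrist camera has in their place "hand_eye" (4x4, takes a point from camera to tool coordinates, whose origin is the TCP and whose axes are the flange's). Camera axes: x right, y down, z forward; pixel columns grow to the right and rows downward; lengths in mm; the calibration is good to about 2 mm. The wrist camera is an equidistant fisheye: a pixel r from the principal point sees the ray r / f radians off the axis. A picture is of the moment at which its call begins: read the wrist's pose just before it.
- ctrl.finish_job(): hands the job in; it is judged then, once.
Trained networks look in a picture, given as the dict that the camera call returned (one of the last four; its "shot" number tells which), for a name from the list of things; names that differ only in an ending like _2 or _b are one class to them, and where a whole thing is asked for, a point or a joint stands for the part that bears it (a point fixed in the world has none). Each returns a list of dicts, best first, with "score" (0 to 1); they miss things now and then, are a little off and sometimes report something else, mostly with a low value. They report only what shows in the picture. A call takes as long as a camera call.
- ctrl.trace(picture, thing): "pixels" (400x640 bool, what is visible of it) and "extent" ([centre column, centre row, width, height] in pixels, round what is visible of it).
The state is a dict: "clock": time; "qpos": joint angles; "qd": joint speeds; "tau": joint torques, N m; "eef_pos": TCP position; "tool_rot": TCP orientation; "force": force on the tool from outside, world axes, zero at the start; "torque": the same for the moment, N m; "width": finger opening in mm; "gripper_force": force on a finger pad.
Only numpy, scipy, OpenCV 4.12 (cv2) and the standard library are available. Lean on these libraries where they do the work, as an engineer would, in place of code of your own. Each camera call takes 0.05 s, during which the arm holds its last target. There are 200 camera calls.

## Working session

There is one attempt and no reset: what is moved stays moved. The work goes in short steps, Python scripts to look and compute and a tool call to move; the robot and the scene stay as the last step left them, time stands still between calls to the robot, and variables do not carry over. Pictures are saved under pics/ and viewed, at most 10 in all, crops included, and the job is handed in when it is done.

Besides the shell and the picture viewer there is one more tool, called after ">>>" as name([rows], argument=value, ...), one row to a line, values as JSON. jog_arm: Moves the arm, as the interface text tells. Shift numbers are shares of 300 mm and turn numbers shares of 90 degrees, none past 1 either way. Its arguments: {"type":"object","properties":{"plan":{"type":"array"}},"required":["plan"]}

```bash
mkdir -p pics
cat > h.py <<'E'
import numpy as np, cv2
from cell import ctrl
from scipy.spatial.transform import Rotation as R
def rot(o):
    o=np.array(o,float)
    if o.shape==(3,3): return o
    return R.from_euler('xyz',o).as_matrix() if o.size==3 else R.from_quat(o).as_matrix()
def pts(im,mask):
    v,u=np.nonzero(mask&(im['depth']>0)); d=im['depth'][v,u]
    p=np.c_[(u-im['cx'])/im['fx']*d,(v-im['cy'])/im['fy']*d,d]
    return p@rot(im['orientation']).T+np.array(im['position'])
E
python3 - <<'E'
from h import *
s=ctrl.read_state();print(s['eef_pos'],s['tool_rot'],s['clock'])
for n in ['top','side']:
    im=ctrl.get_image(n);cv2.imwrite(f'pics/{n}1.png',im['img'][:,:,::-1]);print(n,im['position'],im['orientation'])
    for t in ['red_button_top','red_press','blue_band','red_rest','black_press']:
        for r in ctrl.trace(im,t)[:2]:
            p=pts(im,r['pixels'])
            if len(p): print(t,round(r['score'],2),r['extent'],len(p),np.median(p,0).round(1),p.min(0).round(),p.max(0).round())
E
```

```text
[175.49995753 625.1403093  196.78989825] [-3.13967756e+00 -1.81517618e-05  2.86782455e+00] 0.0
top [501.81230644  -6.61756538 779.18366469] [-3.06480336  0.04792263 -1.59537268]
red_button_top 0.48 [255.2, 213.7, 14.9, 10.5] 114 [533.6 141.  128.7] [526. 136.  88.] [542. 153. 132.]
red_press 0.63 [258.9, 216.8, 13.6, 14.2] 132 [532.8 141.5 128.4] [525. 136.  84.] [542. 153. 132.]
blue_band 0.52 [261.2, 175.9, 31.1, 17.9] 176 [614.2 128.   89.8] [601. 122.  12.] [627. 164.  94.]
red_rest 0.75 [263.1, 167.9, 60.7, 161.0] 6023 [607.8 132.5  77.3] [473.  90.  -2.] [806. 222. 143.]
black_press 0.5 [419.5, 212.2, 15.0, 8.9] 142 [ 530.  -143.4  129.1] [ 521. -155.   87.] [ 539. -137.  132.]
side [ 302.10269142 -500.97820305  418.14766805] [-2.03378022  0.01405236 -0.49476521]
red_button_top 0.8 [257.1, 188.1, 9.9, 25.2] 203 [530.7 139.4 115.2] [523. 133.   0.] [606. 388. 131.]
red_press 0.65 [258.9, 183.9, 12.3, 23.1] 257 [531.9 140.4 112.5] [523. 133.  -2.] [652. 454. 131.]
blue_band 0.63 [302.8, 195.8, 16.0, 27.2] 253 [612.7 122.4  74.9] [601. 119.  51.] [625. 165.  92.]
red_rest 0.77 [299.9, 203.5, 146.5, 112.0] 7149 [587.5 126.1  43.6] [472.  89.  -2.] [833. 364. 142.]
black_press 0.74 [342.7, 274.5, 21.4, 36.7] 550 [ 526.  -152.5  114. ] [ 518. -158.   -1.] [638.  25. 131.]
```

Run:
```python
import cv2,numpy as np
a=cv2.imread('pics/top1.png')[60:300,180:480];b=cv2.imread('pics/side1.png')[120:360,200:420]
cv2.imwrite('pics/c.png',np.hstack([cv2.resize(a,(450,360)),cv2.resize(b,(330,360))]))
```

```text
(no output)
```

View pics/c.png

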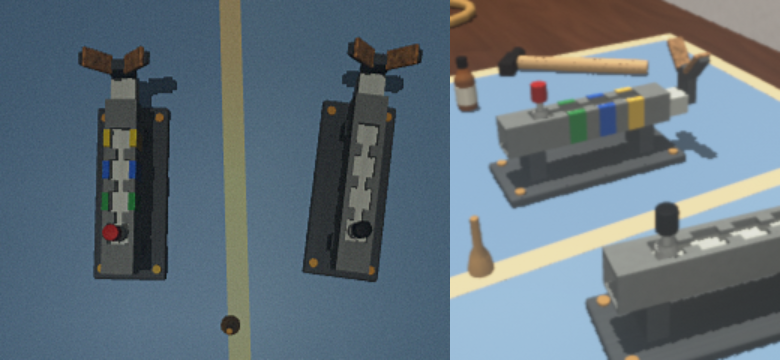

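Run:
```python
from h import *
im=ctrl.get_image('top')
H=cv2.cvtColor(im['img'],cv2.COLOR_RGB2HSV)
D=im['depth'];v,u=np.indices(D.shape)
P=np.stack([(u-im['cx'])/im['fx']*D,(v-im['cy'])/im['fy']*D,D],-1)@rot(im['orientation']).T+np.array(im['position'])
box=(P[...,0]>460)&(P[...,0]<720)&(P[...,1]>80)&(P[...,1]<200)
tt=box&(abs(P[...,2]-90)<4)
q=P[tt];c=q.mean(0);w,V=np.linalg.eigh(np.cov((q-c)[:,:2].T));d=V[:,1]*np.sign(V[0,1])
rect=cv2.minAreaRect(q[:,:2].astype(np.float32));print('tube',len(q),c,d,np.degrees(np.arctan2(d[1],d[0])),rect)
for n,lo,hi in [('blue',100,130),('green',45,85),('yellow',22,34),('red',-1,8),('red2',170,180)]:
    m=(H[...,0]>=lo)&(H[...,0]<=hi)&(H[...,1]>110)&(H[...,2]>50)
    m&= (box&(P[...,2]>122)) if 'red' in n else tt
    if m.any(): print(n,m.sum(),P[m].mean(0).round(1),((P[m]-c)[:,:2]@d).mean().round(1),P[m].min(0).round(),P[m].max(0).round())
```

```text
tube 1731 [592.3392667  143.27065095  89.65826589] [ 0.99949618 -0.03173935] -1.818836104488757 ((593.7738647460938, 143.8482666015625), (42.34222412109375, 219.3118438720703), 87.7220458984375)
blue 120 [613.9 143.   90.4] 21.6 [603. 122.  87.] [625. 164.  93.]
green 96 [573.5 144.3  90.5] -18.9 [563. 124.  88.] [585. 166.  93.]
yellow 104 [653.8 141.6  90.5] 61.5 [642. 121.  86.] [665. 162.  94.]
red 46 [533.6 145.7 129.5] -58.8 [526. 139. 126.] [542. 155. 131.]
red2 44 [533.7 145.7 129.3] -58.7 [526. 137. 127.] [543. 155. 133.]
```

The top view shows the red button at lower left (112,232), with the green, blue and yellow bands above it (blue at 120,169) and the black button on the right-hand rest (360,230). Blue marks the third hole, 80 mm from the start, and the tube axis is yawed about -1.9°. I'll approach in two moves.

>>> jog_arm([
  {"tx": -0.79,"ty": -0.607,"tz": 0,"wx": 0,"wy": 0,"wz": -0.153,"claw": 0.2},
  {"tx": -0.79,"ty": -0.607,"tz": 0,"wx": 0,"wy": 0,"wz": -0.153,"claw": 0.2},
  {"tx": -0.79,"ty": -0.607,"tz": 0,"wx": 0,"wy": 0,"wz": -0.153,"claw": 0.2},
  {"tx": -0.79,"ty": -0.607,"tz": 0,"wx": 0,"wy": 0,"wz": -0.153,"claw": 0.2},
  {"tx": -0.79,"ty": -0.607,"tz": 0,"wx": 0,"wy": 0,"wz": -0.153,"claw": 0.2},
  {"tx": -0.79,"ty": -0.607,"tz": 0,"wx": 0,"wy": 0,"wz": -0.153,"claw": 0.2},
  {"tx": -0.79,"ty": -0.607,"tz": 0,"wx": 0,"wy": 0,"wz": -0.153,"claw": 0.2},
  {"tx": -0.79,"ty": -0.607,"tz": 0,"wx": 0,"wy": 0,"wz": -0.153,"claw": 0.2},
  {"tx": -0.79,"ty": -0.607,"tz": 0,"wx": 0,"wy": 0,"wz": -0.153,"claw": 0.2},
  {"tx": -0.79,"ty": -0.607,"tz": 0,"wx": 0,"wy": 0,"wz": -0.153,"claw": 0.2},
])

```text
clock: 1.65
eef_pos: [353.4, 388.0, 197.7]
tool_rot: [3.141, -0.001, 3.111]
force: [0.1, -0.3, -0.6]
width: 68.7
gripper_force: 0.0
```

>>> jog_arm([
  {"tx": -0.625,"ty": -0.789,"tz": 0,"claw": 0.3},
  {"tx": -0.625,"ty": -0.789,"tz": 0,"claw": 0.3},
  {"tx": -0.625,"ty": -0.789,"tz": 0,"claw": 0.3},
  {"tx": -0.625,"ty": -0.789,"tz": 0,"claw": 0.3},
  {"tx": -0.625,"ty": -0.789,"tz": 0,"claw": 0.3},
  {"tx": -0.625,"ty": -0.789,"tz": 0,"claw": 0.3},
  {"tx": -0.625,"ty": -0.789,"tz": 0.08,"claw": 0.3},
  {"tx": -0.625,"ty": -0.789,"tz": 0.08,"claw": 0.3},
  {"tx": -0.625,"ty": -0.789,"tz": 0.08,"claw": 0.3},
  {"tx": -0.625,"ty": -0.789,"tz": 0.08,"claw": 0.3},
])

```text
invalid input at $.plan[0]: expected keys tx, ty, tz, wx, wy, wz, claw
```

Run:
```python
from h import *
s=ctrl.read_state();print(s['eef_pos'],s['tool_rot'],s['force'],s['width'])
im=ctrl.get_image('wrist');cv2.imwrite('pics/w1.png',im['img'][:,:,::-1])
E=np.array(im['hand_eye']);Rt=rot(s['tool_rot'])
for t in ['red_button_top','blue_band']:
    for r in ctrl.trace(im,t)[:2]:
        v,u=np.nonzero(r['pixels']&(im['depth']>0));d=im['depth'][v,u]
        x=(u-im['cx'])/im['fx'];y=(v-im['cy'])/im['fy'];th=np.hypot(x,y)+1e-9
        k=np.tan(th)/th
        p=np.c_[x*k*d,y*k*d,d]@E[:3,:3].T+E[:3,3]
        p=p@Rt.T+s['eef_pos'];q=p[p[:,2]>p[:,2].max()-6]
        print(t,r['score'],r['extent'],len(q),q.mean(0),q.min(0),q.max(0))
```

```text
[353.38332436 388.01986454 197.68943295] [ 3.14084774e+00 -5.43095409e-04  3.11116027e+00] [ 0.11403884 -0.26441708 -0.57759798] 68.67772106059415
blue_band 0.74 [176.0, 367.6, 12.6, 20.8] 43 [614.17149762 161.90036936  89.84511929] [603.86245764 155.98961174  86.76830091] [624.31704456 164.88601284  92.44764651]
```

View pics/w1.png

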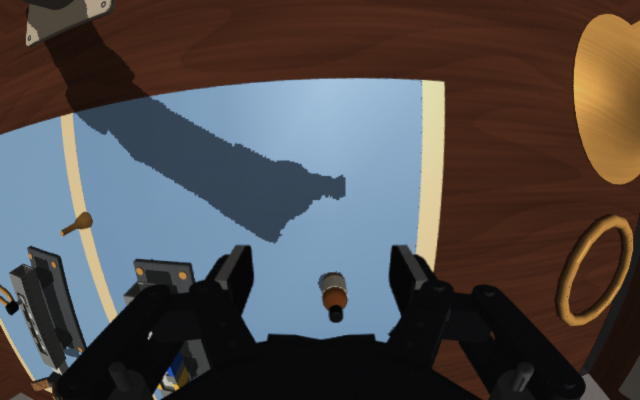

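The move was refused because I left out the turn keys. From the halfway pose, the wrist view shows the red rest at lower left (170,350) and a bottle between the fingers, well below them. I'll resend the move.

>>> jog_arm([
  {"tx": -0.625,"ty": -0.789,"tz": 0,"wx": 0,"wy": 0,"wz": 0,"claw": 0.3},
  {"tx": -0.625,"ty": -0.789,"tz": 0,"wx": 0,"wy": 0,"wz": 0,"claw": 0.3},
  {"tx": -0.625,"ty": -0.789,"tz": 0,"wx": 0,"wy": 0,"wz": 0,"claw": 0.3},
  {"tx": -0.625,"ty": -0.789,"tz": 0,"wx": 0,"wy": 0,"wz": 0,"claw": 0.3},
  {"tx": -0.625,"ty": -0.789,"tz": 0,"wx": 0,"wy": 0,"wz": 0,"claw": 0.3},
  {"tx": -0.625,"ty": -0.789,"tz": 0,"wx": 0,"wy": 0,"wz": 0,"claw": 0.3},
  {"tx": -0.625,"ty": -0.789,"tz": 0.08,"wx": 0,"wy": 0,"wz": 0,"claw": 0.3},
  {"tx": -0.625,"ty": -0.789,"tz": 0.08,"wx": 0,"wy": 0,"wz": 0,"claw": 0.3},
  {"tx": -0.625,"ty": -0.789,"tz": 0.08,"wx": 0,"wy": 0,"wz": 0,"claw": 0.3},
  {"tx": -0.625,"ty": -0.789,"tz": 0.08,"wx": 0,"wy": 0,"wz": 0,"claw": 0.3},
])

```text
clock: 2.8
eef_pos: [533.7, 145.7, 174.4]
tool_rot: [3.14, 0.0, 3.111]
force: [-0.3, 0.8, 0.1]
width: 59.7
gripper_force: 0.0
```

```bash
cat > w.py <<'E'
from h import *
import sys
s=ctrl.read_state();print(s['eef_pos'],s['tool_rot'],s['force'],s['width'])
im=ctrl.get_image('wrist');cv2.imwrite('pics/%s.png'%sys.argv[1],im['img'][:,:,::-1])
E=np.array(im['hand_eye']);Rt=rot(s['tool_rot'])
for t in ['red_button_top','blue_band']:
    for r in ctrl.trace(im,t)[:2]:
        v,u=np.nonzero(r['pixels']&(im['depth']>0));d=im['depth'][v,u]
        x=(u-im['cx'])/im['fx'];y=(v-im['cy'])/im['fy'];th=np.hypot(x,y)+1e-9
        k=np.tan(th)/th
        p=np.c_[x*k*d,y*k*d,d]@E[:3,:3].T+E[:3,3]
        p=p@Rt.T+s['eef_pos'];q=p[abs(p[:,2]-np.percentile(p[:,2],90))<4]
        print(t,r['score'],r['extent'],len(q),q.mean(0),q.min(0),q.max(0))
E
python3 w.py w2
```

```text
[533.72762019 145.73592582 174.39035994] [3.14044653e+00 3.56920652e-04 3.11135555e+00] [-0.31605237  0.814265    0.05333758] 59.67654816667382
red_button_top 0.82 [320.9, 200.3, 22.7, 37.0] 511 [532.86029608 145.61902046 129.8039029 ] [524.00466262 136.15872858 126.76245034] [542.58460188 155.14831647 131.74748249]
blue_band 0.84 [321.9, 280.0, 45.7, 23.8] 326 [613.42469489 142.85725768  91.00750509] [601.8878079  122.14954563  88.83660941] [626.0601763  163.27749222  92.3519957 ]
```

View pics/w2.png

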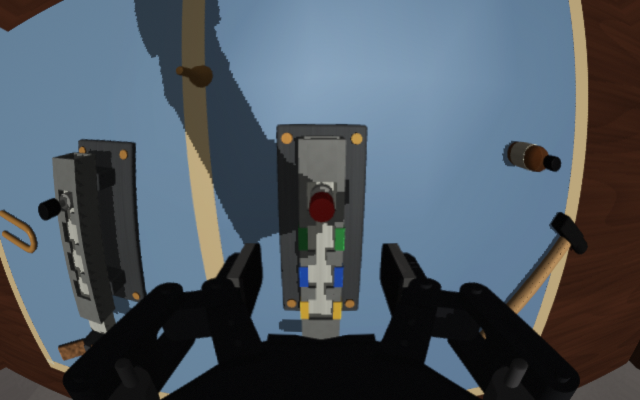

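The wrist view shows the red button at (321,205) centred between the fingers, with blue (321,275) as the third hole; both agree with the earlier measurement. I'll descend and pinch.

>>> jog_arm([
  {"tx": 0,"ty": 0,"tz": 0.1,"wx": 0,"wy": 0,"wz": 0,"claw": 0.3},
  {"tx": 0,"ty": 0,"tz": 0.214,"wx": 0,"wy": 0,"wz": 0,"claw": 0.3},
  {"tx": 0,"ty": 0,"tz": 0.214,"wx": 0,"wy": 0,"wz": 0,"claw": 0.3},
  {"tx": 0,"ty": 0,"tz": 0.214,"wx": 0,"wy": 0,"wz": 0,"claw": 1},
  {"tx": 0,"ty": 0,"tz": 0.214,"wx": 0,"wy": 0,"wz": 0,"claw": 1},
  {"tx": 0,"ty": 0,"tz": 0.214,"wx": 0,"wy": 0,"wz": 0,"claw": 1},
  {"tx": 0,"ty": 0,"tz": 0.214,"wx": 0,"wy": 0,"wz": 0,"claw": 1},
  {"tx": 0,"ty": 0,"tz": 0.214,"wx": 0,"wy": 0,"wz": 0,"claw": 1},
  {"tx": 0,"ty": 0,"tz": 0.214,"wx": 0,"wy": 0,"wz": 0,"claw": 1},
  {"tx": 0,"ty": 0,"tz": 0.214,"wx": 0,"wy": 0,"wz": 0,"claw": 1},
])

```text
clock: 3.95
eef_pos: [534.2, 143.6, 109.6]
tool_rot: [3.141, 0.0, 3.108]
force: [0.9, -0.5, -0.0]
width: -0.2
gripper_force: 0.0
```

```bash
python3 w.py w3
python3 - <<'E'
from h import *
im=ctrl.get_image('side');a=im['img'][120:270,200:360,::-1]
b=cv2.imread('pics/w3.png')
cv2.imwrite('pics/c3.png',np.hstack([cv2.resize(b[120:320,220:420],(400,400)),cv2.resize(a,(400,400))]))
E
```

```text
[534.16800548 143.56234074 109.62542496] [3.14149114e+00 1.20883335e-04 3.10803520e+00] [ 0.90725681 -0.50341439 -0.02520137] -0.15365307705989667
red_button_top 0.59 [324.7, 226.0, 33.0, 45.6] 406 [528.07664908 146.84564986 129.35225169] [523.54441122 136.37623683 126.09506138] [536.22877974 154.69420906 131.63005231]
```

View pics/c3.png

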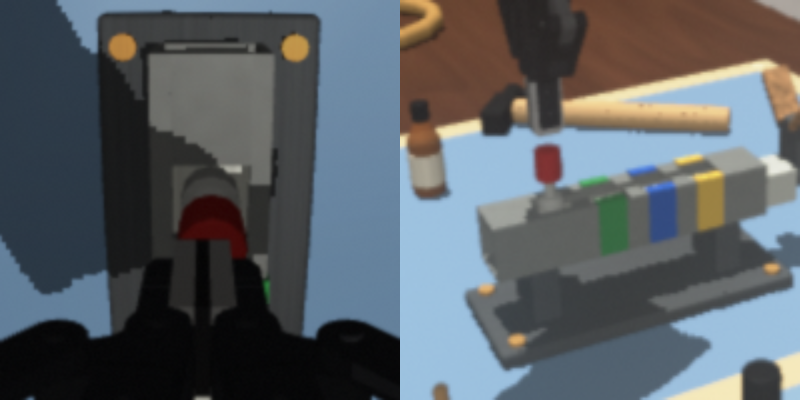

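Run:
```python
from h import *
im=ctrl.get_image('side');s=ctrl.read_state()
D=im['depth'];v,u=np.indices(D.shape)
P=np.stack([(u-im['cx'])/im['fx']*D,(v-im['cy'])/im['fy']*D,D],-1)@rot(im['orientation']).T+np.array(im['position'])
for r in range(150,196,3): print(r,[tuple(P[r,c].round().astype(int)) for c in (254,258,262)], im['img'][r,258])
for p in (s['eef_pos'],[533.3,145.7,130]):
    c=rot(im['orientation']).T@(np.array(p)-im['position']);print(im['fx']*c[0]/c[2]+im['cx'],im['fy']*c[1]/c[2]+im['cy'])
print(s['qpos'])
```

```text
150 [(np.int64(520), np.int64(116), np.int64(188)), (np.int64(531), np.int64(128), np.int64(182)), (np.int64(538), np.int64(129), np.int64(181))] [44 42 42]
153 [(np.int64(525), np.int64(133), np.int64(177)), (np.int64(532), np.int64(132), np.int64(176)), (np.int64(539), np.int64(131), np.int64(175))] [49 47 48]
156 [(np.int64(526), np.int64(138), np.int64(169)), (np.int64(530), np.int64(128), np.int64(172)), (np.int64(538), np.int64(130), np.int64(170))] [48 46 47]
159 [(np.int64(525), np.int64(135), np.int64(165)), (np.int64(531), np.int64(131), np.int64(165)), (np.int64(537), np.int64(128), np.int64(165))] [49 48 49]
162 [(np.int64(525), np.int64(137), np.int64(159)), (np.int64(530), np.int64(130), np.int64(160)), (np.int64(537), np.int64(129), np.int64(159))] [48 48 49]
165 [(np.int64(524), np.int64(135), np.int64(154)), (np.int64(529), np.int64(130), np.int64(155)), (np.int64(536), np.int64(127), np.int64(155))] [50 49 50]
168 [(np.int64(524), np.int64(137), np.int64(148)), (np.int64(532), np.int64(137), np.int64(146)), (np.int64(539), np.int64(137), np.int64(145))] [86 85 84]
1
[... 911 characters left out ...]
nt64(138), np.int64(111))] [127  52  52]
189 [(np.int64(597), np.int64(358), np.int64(1)), (np.int64(529), np.int64(140), np.int64(106)), (np.int64(614), np.int64(351), np.int64(0))] [125 120 123]
192 [(np.int64(530), np.int64(166), np.int64(89)), (np.int64(529), np.int64(141), np.int64(99)), (np.int64(539), np.int64(146), np.int64(95))] [117 120 118]
195 [(np.int64(524), np.int64(150), np.int64(91)), (np.int64(529), np.int64(140), np.int64(94)), (np.int64(536), np.int64(139), np.int64(93))] [126 127 123]
259.5498379745593 185.73512367255807
257.84198838411584 174.83578828855588
[-3.13131399e-01  6.06962917e-01 -2.45091680e-04  1.87728741e+00
  1.95065307e-04  6.57490697e-01  1.22381093e+00]
```

Run:
```python
from h import *
s=ctrl.read_state();print(s)
im=ctrl.get_image('wrist');E=np.array(im['hand_eye']);print(E.round(3))
D=im['depth'];v,u=np.indices(D.shape);x=(u-im['cx'])/im['fx'];y=(v-im['cy'])/im['fy'];th=np.hypot(x,y)+1e-9;k=np.tan(th)/th
P=np.stack([x*k*D,y*k*D,D],-1)@E[:3,:3].T+E[:3,3]
for r in range(215,300,5): print(r,[P[r,c].round().tolist() for c in (316,326)],im['img'][r,316])
for n in ('top',):
    im=ctrl.get_image(n);D=im['depth'];v,u=np.indices(D.shape)
    W=np.stack([(u-im['cx'])/im['fx']*D,(v-im['cy'])/im['fy']*D,D],-1)@rot(im['orientation']).T+np.array(im['position'])
    m=(abs(W[...,0]-534)<80)&(abs(W[...,1]-144)<80)&(W[...,2]>150);print(m.sum(),W[m].mean(0),W[m].min(0),W[m].max(0))
```

```text
{'clock': 4.2, 'qpos': array([-3.13131399e-01,  6.06962917e-01, -2.45091680e-04,  1.87728741e+00,
        1.95065307e-04,  6.57490697e-01,  1.22381093e+00]), 'qd': array([-4.31023909e-04, -1.54402426e-04,  3.33611929e-04, -7.09098820e-04,
       -5.68851431e-05,  6.80540979e-04,  9.17140257e-05]), 'tau': array([ 3.62574829e-03, -5.00345850e+01,  6.81242365e-01, -1.41109425e+01,
        8.08810786e-03,  2.29761936e-03, -8.10899508e-06]), 'eef_pos': array([534.08742458, 143.54715401, 109.43275803]), 'tool_rot': array([-3.14156158e+00, -1.46514372e-04,  3.10809439e+00]), 'force': array([ 0.34095506, -0.38701779, -0.63355696]), 'torque': array([-0.03785523,  0.02090254, -0.01404628]), 'gripper_force': 0.0, 'width': 0.14812314127972398}
[[ 0.00000e+00 -9.61000e-01 -2.78000e-01  7.11940e+01]
 [ 1.00000e+00 -0.00000e+00  1.00000e-03 -9.42000e-01]
 [-1.00000e-03 -2.78000e-01  9.61000e-01 -1.76094e+02]
 [ 0.00000e+00  0.00000e+00  0.00000e+00  1.00000e+00]]
215 [[6.0, -4.0, 15.0], [6.0, 3.0, 15.0]] [63 63 60]
220 [[8.0, -4.0, -1.0], [10.0, 2.0, -6.0]] [54 40 39]
225 [[9.0, -3.0, -10.0], [10.0
[... 234 characters left out ...]
-45.0]] [41 40 39]
250 [[11.0, -3.0, -49.0], [11.0, 2.0, -49.0]] [40 39 38]
255 [[11.0, -3.0, -54.0], [12.0, 1.0, -55.0]] [40 39 38]
260 [[11.0, -3.0, -58.0], [12.0, 1.0, -60.0]] [36 35 34]
265 [[12.0, -3.0, -64.0], [12.0, 1.0, -65.0]] [37 36 36]
270 [[11.0, -3.0, -67.0], [12.0, 1.0, -69.0]] [35 34 34]
275 [[11.0, -3.0, -71.0], [11.0, 1.0, -72.0]] [50 49 48]
280 [[9.0, -3.0, -71.0], [9.0, 1.0, -71.0]] [35 34 33]
285 [[8.0, -3.0, -73.0], [8.0, 1.0, -73.0]] [8 7 8]
290 [[8.0, -3.0, -78.0], [8.0, 1.0, -78.0]] [7 8 9]
295 [[8.0, -3.0, -80.0], [8.0, 1.0, -80.0]] [8 8 8]
42631 [498.62646361 106.54155864 580.57263868] [454.00163725  74.25388676 194.21249105] [587.10604331 193.80348538 668.66235106]
```

The pictures disagree with the stated tool frame. Both the side and wrist depths put the shut fingertips at about z=144, roughly 34 mm above the reported TCP, so the fingers closed over the button without touching it. I'll reopen, correct y by 2 mm and go down 33 mm with the fingers wider than the tube.

>>> jog_arm([
  {"tx": 0.003,"ty": 0.007,"tz": 0,"wx": 0,"wy": 0,"wz": 0,"claw": 0.3},
  {"tx": 0.003,"ty": 0.007,"tz": 0,"wx": 0,"wy": 0,"wz": 0,"claw": 0.3},
  {"tx": 0.003,"ty": 0.007,"tz": 0,"wx": 0,"wy": 0,"wz": 0,"claw": 0.3},
  {"tx": 0.003,"ty": 0.007,"tz": 0,"wx": 0,"wy": 0,"wz": 0,"claw": 0.3},
  {"tx": 0.003,"ty": 0.007,"tz": 0,"wx": 0,"wy": 0,"wz": 0,"claw": 0.3},
  {"tx": 0.003,"ty": 0.007,"tz": 0,"wx": 0,"wy": 0,"wz": 0,"claw": 0.3},
  {"tx": 0.003,"ty": 0.007,"tz": 0.04,"wx": 0,"wy": 0,"wz": 0,"claw": 0.3},
  {"tx": 0.003,"ty": 0.007,"tz": 0.08,"wx": 0,"wy": 0,"wz": 0,"claw": 0.3},
  {"tx": 0.003,"ty": 0.007,"tz": 0.11,"wx": 0,"wy": 0,"wz": 0,"claw": 0.3},
  {"tx": 0.003,"ty": 0.007,"tz": 0.11,"wx": 0,"wy": 0,"wz": 0,"claw": 0.3},
  {"tx": 0.003,"ty": 0.007,"tz": 0.11,"wx": 0,"wy": 0,"wz": 0,"claw": 0.3},
])

```text
clock: 5.4
eef_pos: [532.9, 145.6, 75.9]
tool_rot: [-3.141, -0.001, 3.108]
force: [0.1, 0.4, 0.9]
width: 59.6
gripper_force: 0.0
```

```bash
python3 w.py w4
python3 - <<'E'
from h import *
im=ctrl.get_image('side');a=im['img'][120:270,200:360,::-1]
b=cv2.imread('pics/w4.png')
cv2.imwrite('pics/c4.png',np.hstack([cv2.resize(b[120:320,220:420],(400,400)),cv2.resize(a,(400,400))]))
E
```

```text
[532.93917848 145.56410842  75.88226506] [-3.14118959e+00 -1.13657107e-03  3.10806569e+00] [0.07239841 0.37260555 0.94714555] 59.56127564205443
red_button_top 0.94 [320.9, 258.4, 41.2, 75.6] 1321 [532.25307087 145.44721017 129.64513075] [523.12007139 135.66262594 126.37785219] [543.24391118 155.03656688 131.78890445]
blue_band 0.31 [322.4, 234.2, 132.3, 208.1] 7804 [520.95234016 145.8588531   90.13730125] [482.93077798 123.09515457  88.22605806] [601.7938903  167.20465388  96.04600716]
```

View pics/c4.png

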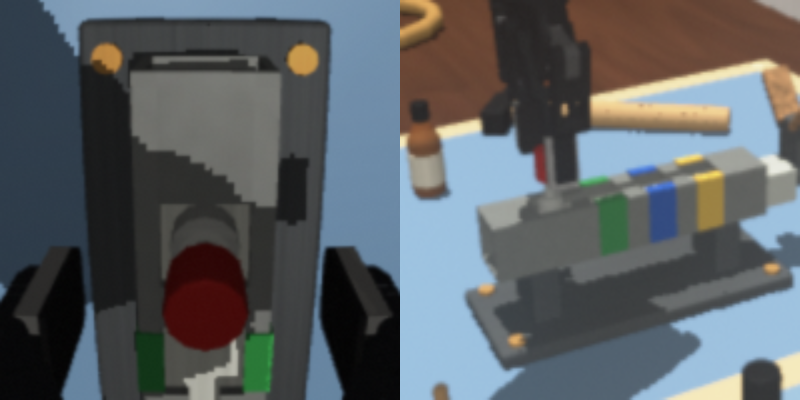

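The left crop shows the button at (205,300) centred between the two pads, and the right crop shows the pads flanking it just above the tube. Closing now.

>>> jog_arm([
  {"tx": 0,"ty": 0,"tz": 0,"wx": 0,"wy": 0,"wz": 0,"claw": 1},
  {"tx": 0,"ty": 0,"tz": 0,"wx": 0,"wy": 0,"wz": 0,"claw": 1},
  {"tx": 0,"ty": 0,"tz": 0,"wx": 0,"wy": 0,"wz": 0,"claw": 1},
  {"tx": 0,"ty": 0,"tz": 0,"wx": 0,"wy": 0,"wz": 0,"claw": 1},
  {"tx": 0,"ty": 0,"tz": 0,"wx": 0,"wy": 0,"wz": 0,"claw": 1},
  {"tx": 0,"ty": 0,"tz": 0,"wx": 0,"wy": 0,"wz": 0,"claw": 1},
  {"tx": 0,"ty": 0,"tz": 0,"wx": 0,"wy": 0,"wz": 0,"claw": 1},
])

```text
clock: 6.3
eef_pos: [533.5, 146.2, 76.7]
tool_rot: [3.141, 0.001, 3.108]
force: [-0.5, 2.0, 4.1]
width: 17.7
gripper_force: 58.5
```

```bash
cat > sd.py <<'E'
from h import *
s=ctrl.read_state();print(s['eef_pos'],s['force'],s['width'],s['gripper_force'])
im=ctrl.get_image('side');D=im['depth'];v,u=np.indices(D.shape)
P=np.stack([(u-im['cx'])/im['fx']*D,(v-im['cy'])/im['fy']*D,D],-1)@rot(im['orientation']).T+np.array(im['position'])
x0,y0=s['eef_pos'][:2]
for dx in (-9,0,8):
    q=(abs(P[...,0]-x0-dx)<2.5)&(P[...,1]<y0-5)&(P[...,1]>y0-35)&(P[...,2]>85)&(P[...,2]<160)
    o=np.argsort(-P[q][:,2]);print(dx,[(int(a[1]),int(a[2]),int(i.mean())) for a,i in zip(P[q][o],im['img'][q][o])][::3])
E
python3 sd.py
```

```text
[533.53316066 146.21037023  76.73085382] [-0.45253005  1.9838617   4.11926494] 17.730449527943687 58.511778116226196
-9 [(126, 150, 53), (124, 146, 59), (132, 145, 91), (131, 144, 108), (124, 142, 49), (124, 141, 69), (128, 139, 99), (124, 138, 53), (131, 137, 110), (131, 135, 111), (130, 134, 111), (125, 133, 87), (123, 132, 55), (128, 130, 89), (124, 129, 49), (123, 128, 50), (122, 127, 60), (123, 126, 50), (129, 124, 94), (124, 122, 66), (132, 121, 114), (124, 120, 50), (125, 118, 73), (128, 117, 101), (131, 113, 99), (131, 111, 115), (139, 94, 121), (139, 90, 124), (128, 89, 91), (131, 88, 93), (127, 88, 92), (125, 87, 94), (124, 85, 94)]
0 [(118, 150, 45), (123, 147, 46), (122, 145, 47), (122, 143, 48), (125, 140, 49), (124, 139, 49), (125, 137, 49), (125, 136, 48), (123, 134, 50), (126, 131, 49), (124, 129, 51), (124, 126, 50), (122, 124, 49), (128, 123, 50), (127, 121, 50), (123, 120, 49), (124, 118, 52), (130, 112, 103), (130, 110, 127), (140, 103, 124), (140, 98, 123), (137, 94, 126), (138, 93, 125), (136, 90, 126), (130, 89, 92), (134, 88, 106), (127, 87, 91), (127, 86, 95)]
8 [(130, 159, 44), (131, 140, 77), (131, 133, 123), (130, 127, 110), (129, 122, 93), (130, 116, 86), (132, 111, 116), (127, 90, 89), (133, 88, 101), (126, 87, 92), (126, 86, 95)]
```

Gripped, with the tips at z≈110. Pressing 12 mm.

>>> jog_arm([
  {"tx": 0,"ty": 0,"tz": 0.02,"wx": 0,"wy": 0,"wz": 0,"claw": 1},
  {"tx": 0,"ty": 0,"tz": 0.04,"wx": 0,"wy": 0,"wz": 0,"claw": 1},
  {"tx": 0,"ty": 0,"tz": 0.04,"wx": 0,"wy": 0,"wz": 0,"claw": 1},
  {"tx": 0,"ty": 0,"tz": 0.04,"wx": 0,"wy": 0,"wz": 0,"claw": 1},
  {"tx": 0,"ty": 0,"tz": 0.04,"wx": 0,"wy": 0,"wz": 0,"claw": 1},
])

```text
clock: 6.85
eef_pos: [533.8, 146.2, 64.8]
tool_rot: [3.141, 0.001, 3.108]
force: [-1.5, 2.7, 7.0]
width: 17.8
gripper_force: 58.8
```

```bash
python3 w.py w5; python3 sd.py | cut -c1-700
```

```text
[533.77843195 146.16365354  64.7576652 ] [3.14091825e+00 8.67448938e-04 3.10834550e+00] [-1.46773231  2.72742474  7.03937071] 17.751358069392275
red_button_top 0.62 [321.9, 259.4, 43.3, 67.8] 1285 [532.61098353 145.40666446 117.45853124] [523.63593332 136.43769433 114.16076367] [543.46732327 154.61819923 120.04918979]
[533.78711422 146.18451623  64.83201699] [0.50737194 3.07765728 6.42063685] 17.610192770592434 58.75787615776062
-9 [(123, 159, 48), (124, 155, 47), (125, 139, 50), (121, 134, 54), (130, 133, 104), (122, 132, 50), (131, 131, 108), (123, 130, 60), (128, 128, 93), (131, 127, 114), (130, 125, 95), (125, 123, 69), (124, 122, 50), (131, 121, 99), (125, 120, 77), (130, 118, 104), (125, 116, 54), (127, 115, 107), (123, 114, 54), (122, 113, 56), (128, 111, 90), (123, 110, 51), (124, 109, 60), (123, 107, 55), (125, 106, 71), (130, 105, 115), (131, 102, 116), (130, 100, 113), (129, 98, 119), (127, 89, 89), (133, 89, 101), (125, 87, 93), (125, 87, 94)]
0 [(112, 154, 46), (121, 136, 47), (123, 133, 48), (124, 131, 49), (128, 128, 49), (130, 127, 50), (123, 126, 51), (123, 124, 49), (123, 123, 49), (124, 120, 49), (123, 118, 51), (122, 115, 49), (119, 112, 50), (125, 110, 50), (123, 109, 49), (125, 106, 51), (131, 100, 103), (129, 99, 115), (125, 90, 87), (129, 88, 88), (127, 88, 89), (126, 85, 95)]
8 [(131, 132, 79), (127, 128, 99), (131, 121, 86), (129, 112, 124), (127, 107, 104), (129, 101, 97), (126, 89, 86), (128, 89, 87), (125, 88, 92), (124, 86, 95)]
```

The button top dropped from 129.6 to 117.5, a press of about 12.2 mm. The tool x axis lies along the tube to within 0.1°, so I'll add 0.6 mm of press and slide 80 mm.

>>> jog_arm([
  {"tx": 0,"ty": 0,"tz": 0.002,"wx": 0,"wy": 0,"wz": 0,"claw": 1},
  {"tx": -0.02,"ty": 0,"tz": 0.002,"wx": 0,"wy": 0,"wz": 0,"claw": 1},
  {"tx": -0.05,"ty": 0,"tz": 0.002,"wx": 0,"wy": 0,"wz": 0,"claw": 1},
  {"tx": -0.085,"ty": 0,"tz": 0.002,"wx": 0,"wy": 0,"wz": 0,"claw": 1},
  {"tx": -0.12,"ty": 0,"tz": 0.002,"wx": 0,"wy": 0,"wz": 0,"claw": 1},
  {"tx": -0.155,"ty": 0,"tz": 0.002,"wx": 0,"wy": 0,"wz": 0,"claw": 1},
  {"tx": -0.19,"ty": 0,"tz": 0.002,"wx": 0,"wy": 0,"wz": 0,"claw": 1},
  {"tx": -0.22,"ty": 0,"tz": 0.002,"wx": 0,"wy": 0,"wz": 0,"claw": 1},
  {"tx": -0.25,"ty": 0,"tz": 0.002,"wx": 0,"wy": 0,"wz": 0,"claw": 1},
  {"tx": -0.267,"ty": 0,"tz": 0.002,"wx": 0,"wy": 0,"wz": 0,"claw": 1},
  {"tx": -0.267,"ty": 0,"tz": 0.002,"wx": 0,"wy": 0,"wz": 0,"claw": 1},
  {"tx": -0.267,"ty": 0,"tz": 0.002,"wx": 0,"wy": 0,"wz": 0,"claw": 1},
])

```text
clock: 8.25
eef_pos: [614.9, 143.2, 64.5]
tool_rot: [3.141, 0.003, 3.108]
force: [1.7, 1.9, 6.1]
width: 18.1
gripper_force: 58.7
```

```bash
python3 w.py w6
python3 - <<'E'
from h import *
im=ctrl.get_image('side');a=im['img'][120:270,220:380,::-1]
b=cv2.imread('pics/w6.png')
cv2.imwrite('pics/c6.png',np.hstack([cv2.resize(b[120:320,220:420],(400,400)),cv2.resize(a,(400,400))]))
E
```

```text
[614.8514572  143.2470927   64.46835939] [3.14089055e+00 2.66494621e-03 3.10798388e+00] [1.74142761 1.93277015 6.05882988] 18.08804150197587
red_button_top 0.87 [320.2, 261.1, 42.4, 66.1] 1242 [613.54970082 142.3977646  117.09355856] [604.37344007 133.6901395  113.80994449] [624.46103831 151.37993793 119.07270824]
blue_band 0.69 [321.6, 238.7, 80.2, 19.8] 449 [606.08832367 141.87290201  90.81104005] [601.27688573 121.62621395  88.384074  ] [614.0173244  163.51978032  92.55657583]
```

View pics/c6.png

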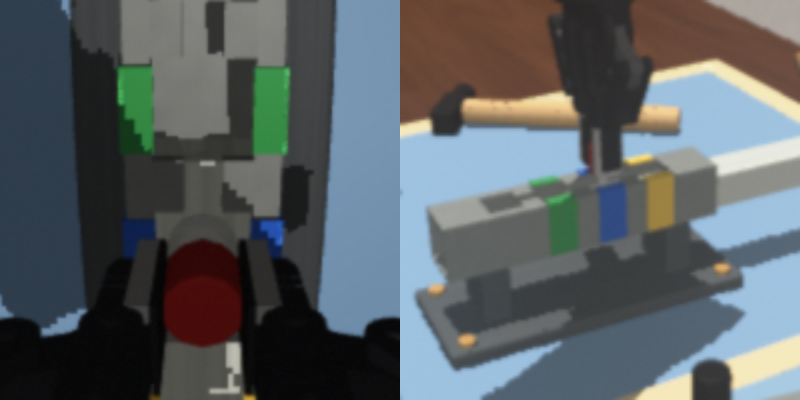

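The inner tube is drawn out and the button (613.5) sits within 1 mm of the blue hole, with the green band behind it. I'll let it rise in the grip, open, then retreat.

>>> jog_arm([
  {"tx": 0.002,"ty": 0,"tz": -0.02,"wx": 0,"wy": 0,"wz": 0,"claw": 1},
  {"tx": 0.002,"ty": 0,"tz": -0.04,"wx": 0,"wy": 0,"wz": 0,"claw": 1},
  {"tx": 0.002,"ty": 0,"tz": -0.04,"wx": 0,"wy": 0,"wz": 0,"claw": 1},
  {"tx": 0.002,"ty": 0,"tz": -0.04,"wx": 0,"wy": 0,"wz": 0,"claw": 0.2},
  {"tx": 0.002,"ty": 0,"tz": -0.04,"wx": 0,"wy": 0,"wz": 0,"claw": 0.2},
  {"tx": 0.002,"ty": 0,"tz": -0.04,"wx": 0,"wy": 0,"wz": 0,"claw": 0.2},
  {"tx": 0.002,"ty": 0,"tz": -0.04,"wx": 0,"wy": 0,"wz": 0,"claw": 0.2},
  {"tx": 0.002,"ty": 0,"tz": -0.04,"wx": 0,"wy": 0,"wz": 0,"claw": 0.2},
  {"tx": 0.002,"ty": 0,"tz": -0.04,"wx": 0,"wy": 0,"wz": 0,"claw": 0.2},
])

```text
clock: 9.35
eef_pos: [612.6, 142.9, 75.7]
tool_rot: [-3.141, -0.0, 3.108]
force: [-0.6, -0.3, 0.3]
width: 68.4
gripper_force: 0.0
```

>>> jog_arm([
  {"tx": 0,"ty": 0,"tz": -0.1,"wx": 0,"wy": 0,"wz": 0,"claw": 0.2},
  {"tx": 0,"ty": 0,"tz": -0.25,"wx": 0,"wy": 0,"wz": 0,"claw": 0.2},
  {"tx": 0,"ty": 0,"tz": -0.35,"wx": 0,"wy": 0,"wz": 0,"claw": 0.2},
  {"tx": 0,"ty": 0,"tz": -0.35,"wx": 0,"wy": 0,"wz": 0,"claw": 0.2},
  {"tx": 0,"ty": 0,"tz": -0.35,"wx": 0,"wy": 0,"wz": 0,"claw": 0.2},
])

```text
clock: 9.85
eef_pos: [613.0, 143.1, 181.6]
tool_rot: [3.141, 0.001, 3.108]
force: [-0.3, -1.0, -0.6]
width: 68.1
gripper_force: 0.0
```

```bash
python3 w.py w7
python3 - <<'E'
from h import *
im=ctrl.get_image('side')
for r in ctrl.trace(im,'black_press')[:1]: print('black',np.percentile(pts(im,r['pixels'])[:,2],[90,97]))
a=im['img'][120:320,200:420,::-1]
b=cv2.imread('pics/w7.png')
cv2.imwrite('pics/c7.png',np.hstack([cv2.resize(b[100:300,200:400],(360,360)),cv2.resize(a,(396,360))]))
E
```

```text
[612.95998337 143.07640623 181.55412214] [3.14121288e+00 1.22188708e-03 3.10809475e+00] [-0.33046849 -0.99459286 -0.5613478 ] 68.14931225879938
red_button_top 0.94 [320.6, 200.8, 29.3, 38.9] 483 [612.52955927 142.76338541 129.65833203] [603.07601775 133.26778355 126.69471695] [622.59034019 152.66238342 131.58451642]
red_button_top 0.25 [323.9, 195.8, 48.6, 24.9] 398 [613.09566934 142.38228069  91.00238049] [601.83148872 122.48965258  89.25858617] [624.7322139  164.19567532  93.16190642]
black [129.84035185 130.22238155]
```

View pics/c7.png

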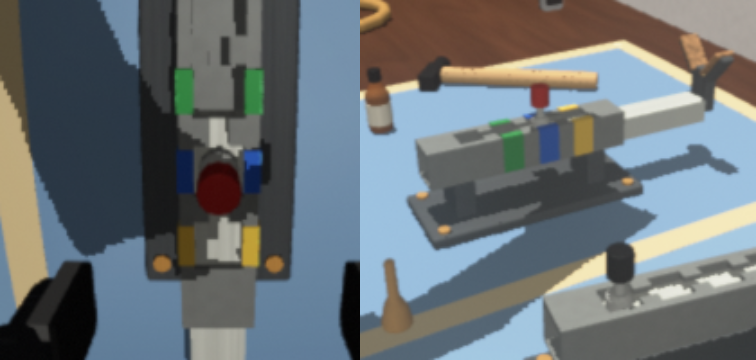

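The red button is up at z=129.7 in the blue hole, the black button is still up at z≈130, and the gripper is clear above. Handing in.

```bash
python3 -c "
from cell import ctrl
print(ctrl.finish_job())"
```

```text
the job is handed in; nothing more can be done
None
```

The job is handed in: the red button was pressed, slid 80 mm to the blue band and popped up in that hole; the black button stayed up, and the gripper ended clear (no verdict was returned).

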